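Raking-light check of a turned jar

TASK

Get the pale turned jar ready for a check for sanding marks: lower it gently, upright, into the deep blue tub until it stands on the floor of the tub, and let go of it. Then draw the yellow torch up out of its stand, turn it to a slant of about 45 degrees with its lens downward, and finish while holding it raised and still, aimed at the middle of the jar in the tub with the lens about 12 cm from the jar's middle. The torch must not touch the jar or the tub, and leave the other things on the table where they are.

Things in the scene. Friction and masses are not known exactly. Their poses are not given: they have to be found in the camera images.
- jar_mid (a point): middle (half-way up) of the pale turned wooden jar: round, 47 mm across at its widest, 73 mm tall, about 55 g, lid fixed, small knob on top; it stands upright on the table at the start. z points up through the knob; the foot is 36.5 mm below this point. Grip the round body across its sides, about this height.
- tub_floor (a point): centre of the inner floor of the blue round tub, which is fixed. z is up. Outer diameter 150 mm at the rim, wall 5 mm; the inside is round, 134 mm across at the floor and 140 mm at the mouth; the floor lies 6 mm above the table and the rim 60 mm above the table (54 mm deep).
- stand_rim (a point): centre of the mouth of the torch stand, which is fixed: an upright steel sleeve 52 mm across outside, 42 mm inside, on a round dark foot of 90 mm. z is up. The mouth is 65 mm above the table, the sleeve's floor 53 mm below the mouth. The torch stands loosely in it, lens down.
- torch_mid (a point): middle of the torch's length, on its axis. z points along the torch from the lens to the tail (up, in the stand). 150 mm long, about 120 g: the lens face is 75 mm from this point along -z, the tail end 75 mm along +z. Black head 36 mm across over the first 34 mm from the lens; yellow round handle 26 mm across from 44 to 142 mm from the lens, black tail cap 25 mm across. The light shines along -z. x and y have no meaning, it is round.
- oiled_jar: bystander, leave alone: honey-brown oiled turned jar, 47 mm across, 73 mm tall; origin at the centre of its underside, z up
- sanding_block: bystander, leave alone: cork and wood sanding block, 39 x 65 x 28 mm; origin at the centre of its underside, z up
- pale_tower: bystander, leave alone: pale round toy tower, 50 mm across, 106 mm tall; origin at the centre of its underside, z up
- oiled_tower: bystander, leave alone: honey-brown round toy tower, 47 mm across, 128 mm tall; origin at the centre of its underside, z up
- pale_house: bystander, leave alone: pale toy house, 47 x 43 x 109 mm; origin at the centre of its underside, z up
- tape: bystander, leave alone: roll of tape lying flat, 104 mm across, 25 mm tall; origin at the centre of its underside, z up
Things that resemble listed ones, but are neither listed nor needed, are in the scene too. Leave any red look-alike of the part that bears torch_mid alone.

How it is judged:
By the outcome, as a careful person would: the job done as asked, in the order asked, and still so for the second after the job is handed in, while the arm keeps its last pose, push and grip.
It also fails if it takes over 51 s, if anything falls off the work surface, if the arm or the gripper's body presses on something with over 40 N, if the wrist force passes 120 N, or if a joint passes its speed limit or range.

ROBOT

A 7-joint arm with a two-finger parallel gripper is mounted at the origin on a cart in front of the work surface, level with it; the furniture and walls round the work are solid. World frame = base frame: x ahead of the robot, y to its left, z up, the work surface at z = 0. Lengths are in m, angles in rad, forces in N, time in s.
With the tool pointing down it reaches from about 0.35 to 0.9 m from the base axis. Payload 8.1 kg.
Tool frame: the origin (TCP) lies on the mounting face of the last link; the fingertips stand 178 mm ahead of it and the grasp point (between the pads) lies 159 mm ahead of it; z points along the fingers, y is the line along which they close (so a half turn about z gives the same grasp; the last joint's range is limited). The gripper opens to 92 mm and grips with 3 to 60 N. Pads are 19 mm wide; open, the fingers measure 130 mm over their backs; the gripper's body (75 mm by 190 mm) begins 47 mm behind the grasp point.
Start: joints at [1.225, 0.434, 0.025, 1.573, -0.012, 1.134, -0.075], TCP at [0.15, -0.607, 0.405] pointing down, gripper open.
Joint ranges: [-2.62, 2.62], [-0.44, 2.09], [-1.27, 1.32], [0.08, 2.57], [-1.32, 4.46], [0.12, 2], [-2.74, 2.74]. Speed limits (rad/s): [2.22, 2.22, 3.01, 3.01, 3.14, 3.14, 3.14].

INTERFACE

Orientations are given as a unit quaternion [w, x, y, z].
In Python, from bench import telemetry, imaging, job gives the robot as it stands.
- The arm moves only by the shell command python3 -m pendant 'ROWS'. ROWS is JSON, a list of rows, each an object with "linear": the shift along the tool's x, y, z scaled (see below), a list of three; "delta_rot": the turn, a rotation vector about the tool's x, y, z scaled (see below), a list of three; "fingers": the opening, from -1 (shut) to 1 (fully open). A call has 1 to 10 rows; each row is the pose to reach, as a shift and turn from the pose commanded when the call began, along the tool's axes at that moment, turning the shorter way round; what a row does not reach only later rows make up. The controller multiplies each number of a shift by 250 mm and each number of a turn by 180 degrees. A row lasts 1/8 s, in which the tool goes at most 62.5 mm and 10.7 degrees, less where a joint would pass 70% of its speed; a pose out of reach is approached as far as the arm can. A call with a number of a shift or a turn outside -1 to 1 is refused whole. A call with a gripper value outside its range is refused whole. The fingers move at their own pace and stop on an object; the grip force is fixed at half the most. Time passes only in rows, so rows that repeat a pose let the fingers close. It gives the time, the measured TCP pose, the force, the opening and the grip force at its end, in the units of the state.
- telemetry.get_obs(): the state, without advancing time (a new reading comes with each control period).
- imaging.camera(name): name is "scene" or "top"; returns the picture (400x640x3 uint8, blue, green, red); there is no depth.
- imaging.camera_model(name): a dict with "fx", "fy", "cx", "cy" (pixels), "R" (3x3) and "t" (3): a world point X has camera coordinates R X + t. Camera axes: x right, y down, z forward; pixel columns grow to the right and rows downward; lengths in m; the calibration is good to about 2 mm. A picture is of the moment at which its call begins. camera_model takes no time and is no camera call.
- job.sign_off(): hands the job in; it is judged then, once.
The state is a dict: "time": time; "joint_positions": joint angles; "dq": joint speeds; "joint_torque": joint torques, N m; "tcp_pos": TCP position; "ee_rot": TCP orientation; "force": force on the tool from outside, world axes, zero at the start; "moment": the same for the moment, N m; "gripper_width": finger opening in m; "grasp_force": force on a finger pad.
Only numpy, scipy, OpenCV 4.12 (cv2) and the standard library are available. Lean on these libraries where they do the work, as an engineer would, in place of code of your own. Each camera call takes 0.05 s, during which the arm holds its last target. There are 200 camera calls.

## Working session

There is one attempt and no reset: what is moved stays moved. The work goes in short steps, Python scripts to look and compute and a shell command to move; the robot and the scene stay as the last step left them, time stands still between calls to the robot, and variables do not carry over. Pictures are saved under pics/ and viewed, at most 10 in all, crops included, and the job is handed in when it is done.

```bash
mkdir -p pics; ls
python3 - <<'E'
from bench import telemetry, imaging
import cv2
for n in("scene","top"):
    im=imaging.camera(n); cv2.imwrite(f"pics/{n}0.png",im)
    m=imaging.camera_model(n); print(n,m)
o=telemetry.get_obs()
for k,v in o.items(): print(k,v)
E
```

```text
pics
scene {'fx': 435.6889714967532, 'fy': 435.6889714967532, 'cx': 325.6266093430235, 'cy': 204.2007140061742, 'R': array([[-0.6189474 , -0.78542953, -0.00213611],
       [-0.32446922,  0.25816855, -0.90998282],
       [ 0.71527885, -0.5625384 , -0.41464046]]), 't': array([0.33031087, 0.22997091, 0.84167194])}
top {'fx': 379.8629719491691, 'fy': 379.8629719491691, 'cx': 322.0011826990627, 'cy': 198.0452363974547, 'R': array([[-0.06883959, -0.99761262,  0.00549217],
       [-0.97759996,  0.06635902, -0.19973681],
       [ 0.19889551, -0.01911894, -0.97983419]]), 't': array([0.05245368, 0.50708321, 1.16018566])}
time 0.1
joint_positions [ 1.22537812  0.43516476  0.02498976  1.57396762 -0.01157903  1.13402298
 -0.07508922]
dq [ 0.0006834  -0.00045361 -0.00167497 -0.00180703  0.00104879 -0.00057321
  0.00176278]
joint_torque [ 3.27966343e-03 -6.69129324e+01  9.88174416e-01 -3.15147185e+01
 -6.05417532e-02  3.73973174e-02  1.08257407e-05]
tcp_pos [ 0.15018755 -0.60648456  0.40403125]
ee_rot [-6.90280643e-04  9.92642590e-01  1.21079256e-01 -1.62253756e-04]
force [-0.19287879 -0.12309286 -1.05908824]
moment [ 0.06193995 -0.01892898 -0.03419556]
grasp_force 0.0
gripper_width 0.09156795583673348
```

View pics/scene0.png

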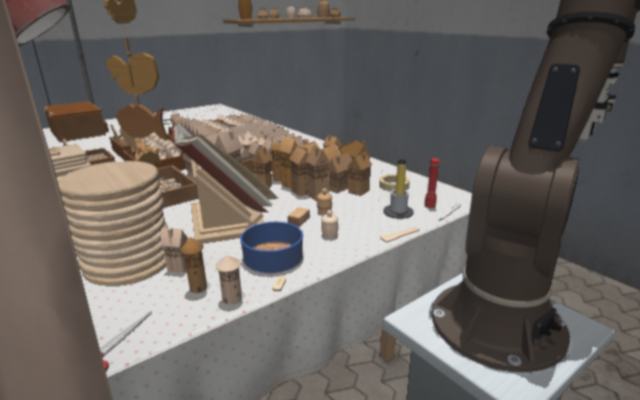

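View pics/top0.png

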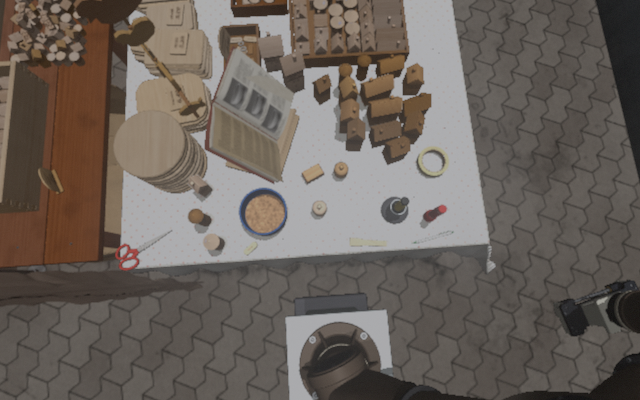

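Jar candidates: (scene 330,225 / top 319,208) is pale, and (scene 325,203 / top 341,170) is honey-brown, so the pale one fits. The other pale objects are the tower at scene 230,280 and the house at 175,250. Torch candidates: (scene 401,180 / top 397,205) is yellow in the stand, and (scene 433,183 / top 434,213) is the red look-alike. I'll confirm these in enlarged crops.

Run:
```python
import cv2,numpy as np
def up(n,x,y,w,h,s,out):
    im=cv2.imread(f"pics/{n}0.png")[y:y+h,x:x+w]
    im=cv2.resize(im,None,fx=s,fy=s,interpolation=cv2.INTER_CUBIC)
    for i in range(0,w,10):
        cv2.line(im,(i*s,0),(i*s,6 if i%50 else 14),(0,0,255),1)
        if (x+i)%20==0: cv2.putText(im,str(x+i),(i*s,24),0,.35,(0,0,255),1)
    for j in range(0,h,10):
        cv2.line(im,(0,j*s),(6,j*s),(0,0,255),1)
        if (y+j)%20==0: cv2.putText(im,str(y+j),(8,j*s+4),0,.35,(0,0,255),1)
    cv2.imwrite(out,im)
up("scene",220,150,240,140,3,"pics/c1.png")
up("top",230,150,230,90,3,"pics/c2.png")
```

```text
(no output)
```

View pics/c1.png

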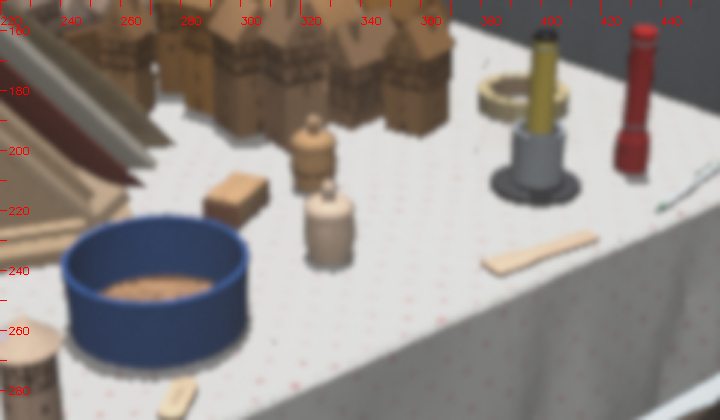

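View pics/c2.png

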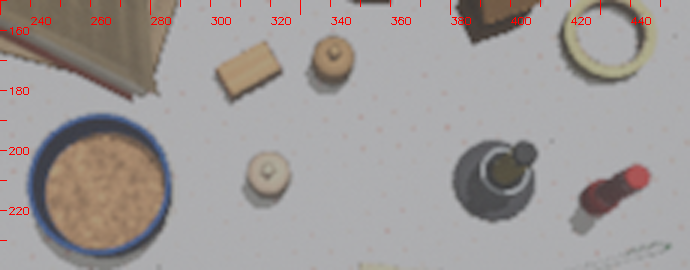

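The crops confirm both. The pale jar has its knob at top (319.3,207) and scene (329.3,210). The yellow torch is in the stand with its tail at top (405,201) and scene (401.7,161). The tub rim centre is near top (263.3,211.5). Next I'll solve for the positions.

```bash
cat > h.py <<'E'
import numpy as np
from scipy.optimize import least_squares
from scipy.spatial.transform import Rotation as Ro
from bench import telemetry, imaging
M={n:imaging.camera_model(n) for n in("scene","top")}
def proj(n,X):
    m=M[n]; c=np.atleast_2d(X)@m["R"].T+m["t"]
    return np.c_[m["fx"]*c[:,0]/c[:,2]+m["cx"], m["fy"]*c[:,1]/c[:,2]+m["cy"]]
def circ(c,r,z):
    a=np.linspace(0,2*np.pi,181); return np.c_[c[0]+r*np.cos(a),c[1]+r*np.sin(a),0*a+z]
def rect(n,c,r,z):
    p=proj(n,circ(c,r,z)); return np.r_[p.min(0),p.max(0)]
def fit(f,x0=(.55,0)): 
    s=least_squares(f,x0); return s.x.round(4),s.fun.round(1)
def loc(pos,quat):
    """needed shift (units) from the current measured pose to target TCP pose; turn too. quat wxyz"""
    o=telemetry.get_obs(); R=Ro.from_quat(np.r_[o["ee_rot"][1:],o["ee_rot"][0]])
    Rt=quat if isinstance(quat,Ro) else Ro.from_quat(np.r_[quat[1:],quat[0]])
    return (R.inv().apply(np.array(pos)-o["tcp_pos"])/.25).round(4),((R.inv()*Rt).as_rotvec()/np.pi).round(4)
E
python3 - <<'E'
from h import *
P=lambda n,c,z: proj(n,[c[0],c[1],z])[0]
tc=lambda x,y:np.array([x/3+230,y/3+150]); sc=lambda x,y:np.array([x/3+220,y/3+150])
rt=lambda f,a,b,c,d: np.r_[f(a,b),f(c,d)]
for nm,z,pt,ps in(("jarknob",.073,tc(268,171),sc(328,181)),("torchtail",.162,tc(525,153),sc(545,31))):
    print(nm,fit(lambda c:P("top",c,z)-pt),fit(lambda c:P("scene",c,z)-ps),fit(lambda c:np.r_[P("top",c,z)-pt,P("scene",c,z)-ps]))
for nm,z,r,t,s in(("tub",.06,.075,(28,113,172,256),(62,215,249,304)),("stand",.065,.026,(479,144,530,194),(512,120,566,140)),("standfoot",.008,.045,(453,139,535,221),(490,163,582,206))):
    g=lambda c:rect("top",c,r,z)-rt(tc,*t); h=lambda c:rect("scene",c,r,z)-rt(sc,*s)
    print(nm,fit(g),fit(h),fit(lambda c:np.r_[g(c),h(c)]))
o=telemetry.get_obs();print(Ro.from_quat(np.r_[o["ee_rot"][1:],o["ee_rot"][0]]).as_matrix().round(3))
E
```

```text
jarknob (array([0.4772, 0.0284]), array([-0.,  0.])) (array([0.479 , 0.0305]), array([0., 0.])) (array([0.4783, 0.0297]), array([-0.4, -0.3,  0.4,  0. ]))
torchtail (array([ 0.462 , -0.2188]), array([0., 0.])) (array([ 0.4625, -0.2172]), array([0., 0.])) (array([ 0.4625, -0.2182]), array([-0.2, -0.2,  0.3, -0.1]))
tub (array([0.478 , 0.2045]), array([ 0.1,  0.3, -0.1, -0.2])) (array([0.4763, 0.2079]), array([-0.5, -0.4,  0.5,  0.2])) (array([0.4779, 0.2061]), array([-0.4,  0.3, -0.6, -0.2, -0.1, -0.8,  0.7, -0.4]))
stand (array([ 0.464 , -0.2189]), array([ 0.2,  0.2, -0.2, -0.2])) (array([ 0.4559, -0.2113]), array([-0.1, -0.2,  0.1,  0.2])) (array([ 0.4624, -0.218 ]), array([-0. ,  0.7, -0.4,  0.3, -0.1, -1.4, -0.1, -1.1]))
standfoot (array([ 0.4624, -0.2187]), array([-0. ,  0.2,  0. , -0.2])) (array([ 0.4542, -0.2107]), array([-0.1,  0.6,  0.1, -0.6])) (array([ 0.4605, -0.2174]), array([-0.4,  0.7, -0.3,  0.4, -0.1, -0.6,  0. , -2. ]))
[[ 0.971  0.24  -0.   ]
 [ 0.24  -0.971  0.001]
 [-0.    -0.001 -1.   ]]
```

Positions: jar (0.478, 0.0295), tub (0.4775, 0.206), torch (0.4625, −0.218) and upright. I'll use tool x = +Y, tool y = +X, pointing down, throughout. First I move away from the start pose while yawing into it.

```bash
python3 -m pendant '[{"linear":[0.86,-0.64,0],"delta_rot":[0,0,-0.42],"fingers":0.6},{"linear":[0.86,-0.64,0],"delta_rot":[0,0,-0.42],"fingers":0.6},{"linear":[0.86,-0.64,0],"delta_rot":[0,0,-0.42],"fingers":0.6},{"linear":[0.86,-0.64,0],"delta_rot":[0,0,-0.42],"fingers":0.6},{"linear":[0.86,-0.64,0],"delta_rot":[0,0,-0.42],"fingers":0.6},{"linear":[0.86,-0.64,0],"delta_rot":[0,0,-0.42],"fingers":0.6},{"linear":[0.86,-0.64,0],"delta_rot":[0,0,-0.42],"fingers":0.6},{"linear":[0.86,-0.64,0],"delta_rot":[0,0,-0.42],"fingers":0.6}]'
cat >> h.py <<'E'
def tilt(deg,az=90,axis0=None):
    """tool z tilted deg from straight down toward azimuth az; tool y horizontal, az-90"""
    a,t=np.radians(az),np.radians(deg); d=np.array([np.cos(a),np.sin(a),0]); z=d*np.sin(t)-np.array([0,0,np.cos(t)])
    y=np.array([np.sin(a),-np.cos(a),0]); return Ro.from_matrix(np.c_[np.cross(y,z),y,z])
E
python3 -c "
from h import *
print(loc([.478,-.18,.36],tilt(0)),telemetry.get_obs()['joint_positions'].round(2) if hasattr(telemetry.get_obs()['joint_positions'],'round') else telemetry.get_obs()['joint_positions'])"
```

```text
time: 1.1
tcp_pos: [0.3203, -0.3996, 0.4044]
ee_rot: [-0.0, 0.71, 0.704, 0.0]
force: [0.3, 0.0, -0.1]
gripper_width: 0.0734
grasp_force: 0.0
(array([0.8844, 0.6225, 0.178 ]), array([-0.0001, -0.0002, -0.003 ])) [ 1.06  0.28 -0.33  1.82  0.1   1.06  0.68]
```

```bash
python3 -m pendant '[{"linear":[0.885,0.622,0.178],"delta_rot":[0,0,-0.003],"fingers":0.6},{"linear":[0.885,0.622,0.178],"delta_rot":[0,0,-0.003],"fingers":0.6},{"linear":[0.885,0.622,0.178],"delta_rot":[0,0,-0.003],"fingers":0.6},{"linear":[0.885,0.622,0.178],"delta_rot":[0,0,-0.003],"fingers":0.6},{"linear":[0.885,0.622,0.178],"delta_rot":[0,0,-0.003],"fingers":0.6},{"linear":[0.885,0.622,0.178],"delta_rot":[0,0,-0.003],"fingers":0.6}]'
python3 -m pendant '[{"linear":[0.838,0,0.24],"delta_rot":[0,0,0],"fingers":0.6},{"linear":[0.838,0,0.24],"delta_rot":[0,0,0],"fingers":0.6},{"linear":[0.838,0,0.24],"delta_rot":[0,0,0],"fingers":0.6},{"linear":[0.838,0,0.24],"delta_rot":[0,0,0],"fingers":0.6},{"linear":[0.838,0,0.24],"delta_rot":[0,0,0],"fingers":0.6},{"linear":[0.838,0,0.24],"delta_rot":[0,0,0],"fingers":0.6}]'
python3 - <<'E'
from h import *
import cv2
print(loc([.478,.0295,.199],tilt(0)),np.round(telemetry.get_obs()['joint_positions'],2))
a=cv2.resize(imaging.camera("scene")[140:290,220:480],None,fx=3,fy=3); cv2.imwrite("pics/c3.png",a)
E
```

```text
time: 1.85
tcp_pos: [0.4787, -0.1778, 0.3598]
ee_rot: [-0.001, 0.707, 0.707, 0.0]
force: [-0.6, -1.3, 0.3]
gripper_width: 0.0735
grasp_force: 0.0
time: 2.6
tcp_pos: [0.4778, 0.0279, 0.3003]
ee_rot: [0.0, 0.708, 0.706, -0.0]
force: [-0.8, 0.3, 0.9]
gripper_width: 0.0735
grasp_force: 0.0
(array([0.0069, 0.0008, 0.4052]), array([-0.    ,  0.0004, -0.0009])) [ 0.23  0.38 -0.5   2.02  0.25  0.81 -0.42]
```

View pics/c3.png

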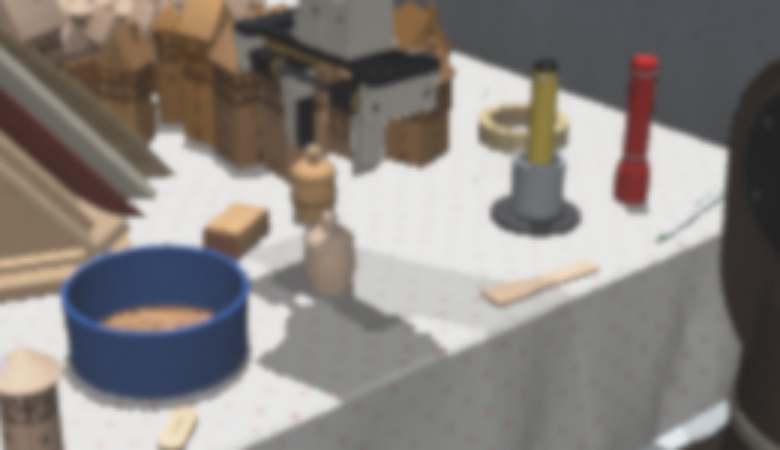

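The picture shows the open fingers straddling the jar from above (crop about 305 and 365, jar at 330). Descending and gripping.

```bash
python3 -m pendant '[{"linear":[0.007,0.001,0.1],"delta_rot":[0,0,0],"fingers":0.6},{"linear":[0.007,0.001,0.25],"delta_rot":[0,0,0],"fingers":0.6},{"linear":[0.007,0.001,0.35],"delta_rot":[0,0,0],"fingers":0.6},{"linear":[0.007,0.001,0.405],"delta_rot":[0,0,0],"fingers":0.6},{"linear":[0.007,0.001,0.405],"delta_rot":[0,0,0],"fingers":0.6},{"linear":[0.007,0.001,0.405],"delta_rot":[0,0,0],"fingers":-0.2},{"linear":[0.007,0.001,0.405],"delta_rot":[0,0,0],"fingers":-0.2},{"linear":[0.007,0.001,0.405],"delta_rot":[0,0,0],"fingers":-0.2},{"linear":[0.007,0.001,0.405],"delta_rot":[0,0,0],"fingers":-0.2},{"linear":[0.007,0.001,0.405],"delta_rot":[0,0,0],"fingers":-0.2}]'
python3 -c "
from h import *
o=telemetry.get_obs();print(o['gripper_width'],o['grasp_force'],o['force'])"
```

```text
time: 3.9
tcp_pos: [0.4782, 0.0315, 0.1994]
ee_rot: [0.0, 0.707, 0.707, 0.0]
force: [-0.6, -1.0, 6.9]
gripper_width: 0.0443
grasp_force: 30.0
0.044316414170059555 29.996867410113737 [-0.60079007 -1.03288762  6.91258489]
```

```bash
python3 -m pendant '[{"linear":[0,0,-0.05],"delta_rot":[0,0,0],"fingers":-0.2},{"linear":[0,0,-0.15],"delta_rot":[0,0,0],"fingers":-0.2},{"linear":[0,0,-0.27],"delta_rot":[0,0,0],"fingers":-0.2},{"linear":[0,0,-0.37],"delta_rot":[0,0,0],"fingers":-0.2},{"linear":[0.05,0,-0.42],"delta_rot":[0,0,0],"fingers":-0.2},{"linear":[0.2,0,-0.42],"delta_rot":[0,0,0],"fingers":-0.2},{"linear":[0.38,0,-0.42],"delta_rot":[0,0,0],"fingers":-0.2},{"linear":[0.56,0,-0.42],"delta_rot":[0,0,0],"fingers":-0.2},{"linear":[0.67,0,-0.42],"delta_rot":[0,0,0],"fingers":-0.2},{"linear":[0.7,0,-0.42],"delta_rot":[0,0,0],"fingers":-0.2}]'
python3 - <<'E'
from h import *
import cv2
print(loc([.478,.206,.205],tilt(0)),np.round(telemetry.get_obs()['joint_positions'],2), telemetry.get_obs()['gripper_width'])
a=cv2.resize(imaging.camera("scene")[140:290,190:390],None,fx=3,fy=3)
b=cv2.resize(imaging.camera("top")[150:270,200:330],None,fx=3,fy=3)
b=cv2.copyMakeBorder(b,0,450-360,0,0,cv2.BORDER_CONSTANT); c=np.hstack([a,b]); c=cv2.resize(c,None,fx=.8,fy=.8);print(c.shape); cv2.imwrite("pics/c4.png",c)
E
```

```text
time: 5.15
tcp_pos: [0.4769, 0.2091, 0.3038]
ee_rot: [-0.001, 0.705, 0.709, 0.0]
force: [0.4, -0.3, -0.7]
gripper_width: 0.0434
grasp_force: 29.9
(array([-0.0128,  0.0046,  0.3953]), array([-0.0002, -0.0003,  0.0015])) [-0.11  0.44 -0.53  1.91  0.29  0.87 -0.79] 0.04343579912832504
(360, 792, 3)
```

View pics/c4.png

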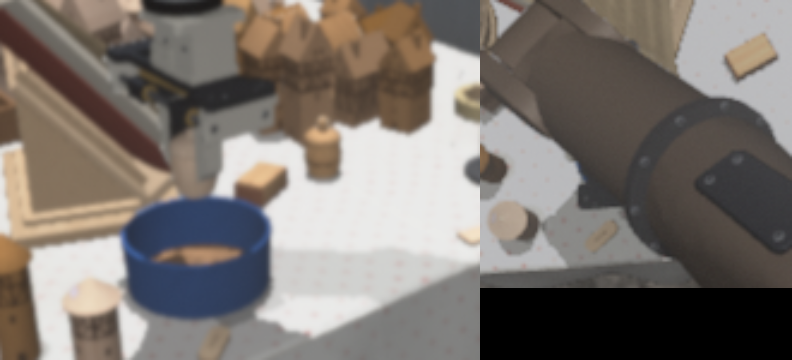

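The jar is held upright above the tub. Before lowering, I'll check that the gripper body clears the book rest behind the tub, using the original pictures.

Run:
```python
from h import *
import cv2
ims=[]
for n,(x,y,w,h) in(("top",(200,110,130,130)),("scene",(170,110,130,170))):
    im=cv2.imread(f"pics/{n}0.png"); im=cv2.resize(im[y:y+h,x:x+w],None,fx=3,fy=3,interpolation=cv2.INTER_CUBIC)
    for z,col in((.093,(0,0,255)),(.0,(0,255,0))):
        b=np.array([[.573,.243,z],[.573,.168,z],[.383,.168,z],[.383,.243,z]])
        cv2.polylines(im,[np.int32((proj(n,b)-[x,y])*3)],True,col,1)
    ims.append(cv2.copyMakeBorder(im,0,510-im.shape[0],0,0,cv2.BORDER_CONSTANT))
cv2.imwrite("pics/c5.png",np.hstack(ims))
```

```text
(no output)
```

View pics/c5.png

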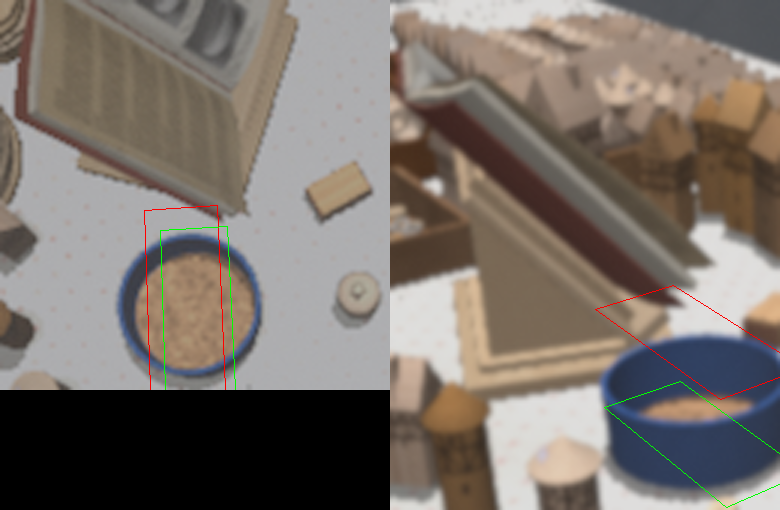

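The gripper body at tub depth (red box, corner near crop (218,205)) would come very close to the book edge. I'll yaw 65° in the air so the wide side runs parallel to the book edge, then lower.

```bash
python3 -m pendant '[{"linear":[-0.013,0.005,0],"delta_rot":[0,0,-0.05],"fingers":-0.2},{"linear":[-0.013,0.005,0],"delta_rot":[0,0,-0.1],"fingers":-0.2},{"linear":[-0.013,0.005,0],"delta_rot":[0,0,-0.15],"fingers":-0.2},{"linear":[-0.013,0.005,0],"delta_rot":[0,0,-0.2],"fingers":-0.2},{"linear":[-0.013,0.005,0],"delta_rot":[0,0,-0.25],"fingers":-0.2},{"linear":[-0.013,0.005,0],"delta_rot":[0,0,-0.3],"fingers":-0.2},{"linear":[-0.013,0.005,0],"delta_rot":[0,0,-0.34],"fingers":-0.2},{"linear":[-0.013,0.005,0],"delta_rot":[0,0,-0.36],"fingers":-0.2},{"linear":[-0.013,0.005,0],"delta_rot":[0,0,-0.36],"fingers":-0.2}]'
python3 -c "
from h import *
o=telemetry.get_obs();print(loc([.478,.206,.205],tilt(0,90+65)),np.round(o['joint_positions'],2),o['gripper_width'])"
```

```text
time: 6.38
tcp_pos: [0.4793, 0.2016, 0.3036]
ee_rot: [-0.0, 0.219, 0.976, -0.001]
force: [-0.2, -0.5, 0.1]
gripper_width: 0.0439
grasp_force: 29.9
(array([0.012 , 0.0141, 0.3945]), array([-0.0004, -0.    , -0.0017])) [ 0.09  0.51 -0.81  1.9   0.46  0.93  0.19] 0.04389948596787009
```

```bash
python3 -m pendant '[{"linear":[0.01,0.01,0.03],"delta_rot":[0,0,0],"fingers":-0.2},{"linear":[0.01,0.01,0.09],"delta_rot":[0,0,0],"fingers":-0.2},{"linear":[0.01,0.01,0.17],"delta_rot":[0,0,0],"fingers":-0.2},{"linear":[0.01,0.01,0.25],"delta_rot":[0,0,0],"fingers":-0.2},{"linear":[0.01,0.01,0.31],"delta_rot":[0,0,0],"fingers":-0.2},{"linear":[0.01,0.01,0.35],"delta_rot":[0,0,0],"fingers":-0.2},{"linear":[0.01,0.01,0.37],"delta_rot":[0,0,0],"fingers":-0.2},{"linear":[0.01,0.01,0.375],"delta_rot":[0,0,0],"fingers":-0.2},{"linear":[0.01,0.01,0.375],"delta_rot":[0,0,0],"fingers":-0.2}]'
python3 -m pendant '[{"linear":[0,0,0.004],"delta_rot":[0,0,0],"fingers":-0.2},{"linear":[0,0,0.008],"delta_rot":[0,0,0],"fingers":-0.2},{"linear":[0,0,0.012],"delta_rot":[0,0,0],"fingers":-0.2},{"linear":[0,0,0.012],"delta_rot":[0,0,0],"fingers":-0.2}]'
```

```text
time: 7.5
tcp_pos: [0.478, 0.2066, 0.2105]
ee_rot: [0.0, 0.218, 0.976, 0.0]
force: [0.4, 0.6, -1.0]
gripper_width: 0.0441
grasp_force: 29.9
time: 8.0
tcp_pos: [0.4779, 0.2065, 0.2071]
ee_rot: [-0.0, 0.218, 0.976, -0.0]
force: [-0.2, -0.7, -0.2]
gripper_width: 0.0438
grasp_force: 29.9
```

```bash
python3 -m pendant '[{"linear":[0,0,0.003],"delta_rot":[0,0,0],"fingers":-0.2},{"linear":[0,0,0.006],"delta_rot":[0,0,0],"fingers":-0.2},{"linear":[0,0,0.006],"delta_rot":[0,0,0],"fingers":-0.2}]'
```

```text
time: 8.38
tcp_pos: [0.4778, 0.2065, 0.2056]
ee_rot: [-0.0, 0.218, 0.976, -0.0]
force: [-0.2, -0.2, -0.9]
gripper_width: 0.0439
grasp_force: 29.9
```

```bash
python3 -m pendant '[{"linear":[0,0,0.002],"delta_rot":[0,0,0],"fingers":-0.2},{"linear":[0,0,0.004],"delta_rot":[0,0,0],"fingers":-0.2},{"linear":[0,0,0.004],"delta_rot":[0,0,0],"fingers":-0.2}]'
```

```text
time: 8.75
tcp_pos: [0.4779, 0.2066, 0.2053]
ee_rot: [0.0, 0.218, 0.976, -0.0]
force: [-1.5, -1.7, 8.5]
gripper_width: 0.0439
grasp_force: 30.0
```

Contact with the tub floor: 8.5 N upward at TCP z 0.2053, as predicted. I'll open partway (about 62 mm, which clears the tub wall) and withdraw straight up.

```bash
python3 -m pendant '[{"linear":[0,0,-0.002],"delta_rot":[0,0,0],"fingers":0.1},{"linear":[0,0,-0.002],"delta_rot":[0,0,0],"fingers":0.33},{"linear":[0,0,-0.002],"delta_rot":[0,0,0],"fingers":0.33},{"linear":[0,0,-0.002],"delta_rot":[0,0,0],"fingers":0.33},{"linear":[0,0,-0.04],"delta_rot":[0,0,0],"fingers":0.33},{"linear":[0,0,-0.12],"delta_rot":[0,0,0],"fingers":0.33},{"linear":[0,0,-0.25],"delta_rot":[0,0,0],"fingers":0.33},{"linear":[0,0,-0.45],"delta_rot":[0,0,0],"fingers":0.33},{"linear":[0,0,-0.62],"delta_rot":[0,0,0],"fingers":0.33},{"linear":[0,0,-0.62],"delta_rot":[0,0,0],"fingers":0.33}]'
python3 -c "
from h import *
print(loc([.47,.0,.36],tilt(0)))"
```

```text
time: 10.0
tcp_pos: [0.4783, 0.2075, 0.3634]
ee_rot: [0.002, 0.218, 0.976, 0.002]
force: [-0.6, 0.1, -1.1]
gripper_width: 0.061
grasp_force: 0.0
(array([-0.3225, -0.7655,  0.0114]), array([2.000e-03, 3.000e-04, 3.602e-01]))
```

```bash
python3 -m pendant '[{"linear":[-0.32,-0.765,-0.06],"delta_rot":[0,0,0.36],"fingers":0.5},{"linear":[-0.32,-0.765,-0.06],"delta_rot":[0,0,0.36],"fingers":0.5},{"linear":[-0.32,-0.765,-0.06],"delta_rot":[0,0,0.36],"fingers":0.5},{"linear":[-0.32,-0.765,-0.06],"delta_rot":[0,0,0.36],"fingers":0.5},{"linear":[-0.32,-0.765,-0.06],"delta_rot":[0,0,0.36],"fingers":0.5},{"linear":[-0.32,-0.765,-0.06],"delta_rot":[0,0,0.36],"fingers":0.5},{"linear":[-0.32,-0.765,-0.06],"delta_rot":[0,0,0.36],"fingers":0.5},{"linear":[-0.32,-0.765,-0.06],"delta_rot":[0,0,0.36],"fingers":0.5}]'
python3 - <<'E'
from h import *
import cv2
print(loc([.4625,-.218,.38],tilt(0)),np.round(telemetry.get_obs()['joint_positions'],2))
a=cv2.resize(imaging.camera("scene")[190:290,200:350],None,fx=2.6,fy=2.6,interpolation=2)
t=imaging.camera("top"); cv2.imwrite("pics/t1.png",t); s=imaging.camera("scene"); cv2.imwrite("pics/s1.png",s)
b=cv2.resize(t[170:270,210:360],None,fx=2.6,fy=2.6,interpolation=2)
cv2.imwrite("pics/c6.png",np.hstack([a,b]))
E
```

```text
time: 11.0
tcp_pos: [0.4688, -0.0004, 0.3744]
ee_rot: [-0.0, 0.705, 0.709, -0.0]
force: [0.7, -0.0, -0.2]
gripper_width: 0.0691
grasp_force: 0.0
(array([-0.8701, -0.0299, -0.0222]), array([-0.0002,  0.    ,  0.0017])) [ 0.39  0.28 -0.61  1.94  0.19  0.98 -0.3 ]
```

View pics/c6.png

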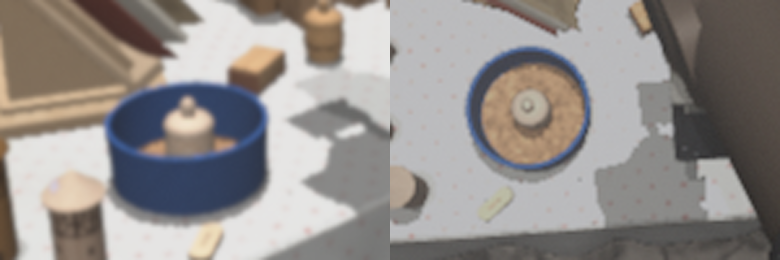

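The jar stands upright near the middle of the tub, with its knob at top (263.1,210) and scene (271.9,227.3). Moving over the torch.

```bash
python3 -m pendant '[{"linear":[-0.2,-0.03,-0.022],"delta_rot":[0,0,0.002],"fingers":0.6},{"linear":[-0.45,-0.03,-0.022],"delta_rot":[0,0,0.002],"fingers":0.6},{"linear":[-0.7,-0.03,-0.022],"delta_rot":[0,0,0.002],"fingers":0.6},{"linear":[-0.87,-0.03,-0.022],"delta_rot":[0,0,0.002],"fingers":0.6},{"linear":[-0.87,-0.03,-0.022],"delta_rot":[0,0,0.002],"fingers":0.6},{"linear":[-0.87,-0.03,-0.022],"delta_rot":[0,0,0.002],"fingers":0.6},{"linear":[-0.87,-0.03,-0.022],"delta_rot":[0,0,0.002],"fingers":0.6}]'
python3 - <<'E'
from h import *
P=lambda n,c,z: proj(n,[c[0],c[1],z])[0]
print(fit(lambda c:np.r_[P("top",c,.079)-[263.1,210],P("scene",c,.079)-[271.9,226.5]]))
print(loc([.4625,-.218,.285],tilt(0)),np.round(telemetry.get_obs()['joint_positions'],2))
E
```

```text
time: 12.02
tcp_pos: [0.4619, -0.2167, 0.3803]
ee_rot: [-0.0, 0.708, 0.706, 0.0]
force: [0.3, 0.3, 0.1]
gripper_width: 0.0734
grasp_force: 0.0
(array([0.4805, 0.2033]), array([-0.3, -0.6,  0.4,  0.6]))
(array([-0.0054,  0.0024,  0.3811]), array([ 0.    , -0.0001, -0.0009])) [ 0.73  0.32 -0.5   1.85  0.18  1.01  0.15]
```

```bash
python3 -m pendant '[{"linear":[-0.005,0.002,0.08],"delta_rot":[0,0,0],"fingers":0.6},{"linear":[-0.005,0.002,0.2],"delta_rot":[0,0,0],"fingers":0.6},{"linear":[-0.005,0.002,0.32],"delta_rot":[0,0,0],"fingers":0.6},{"linear":[-0.005,0.002,0.38],"delta_rot":[0,0,0],"fingers":0.6},{"linear":[-0.005,0.002,0.38],"delta_rot":[0,0,0],"fingers":0.6},{"linear":[-0.005,0.002,0.38],"delta_rot":[0,0,0],"fingers":-0.6},{"linear":[-0.005,0.002,0.38],"delta_rot":[0,0,0],"fingers":-0.6},{"linear":[-0.005,0.002,0.38],"delta_rot":[0,0,0],"fingers":-0.6},{"linear":[-0.005,0.002,0.38],"delta_rot":[0,0,0],"fingers":-0.6},{"linear":[-0.005,0.002,0.38],"delta_rot":[0,0,0],"fingers":-0.6}]'
python3 -m pendant '[{"linear":[0,0,0],"delta_rot":[0,0,0],"fingers":-0.6},{"linear":[0,0,0],"delta_rot":[0,0,0],"fingers":-0.6}]'
```

```text
time: 13.28
tcp_pos: [0.4622, -0.2194, 0.2853]
ee_rot: [0.0, 0.709, 0.705, -0.0]
force: [0.1, -0.0, -0.1]
gripper_width: 0.0287
grasp_force: 0.0
time: 13.52
tcp_pos: [0.4622, -0.2194, 0.2853]
ee_rot: [0.0, 0.709, 0.705, -0.0]
force: [-0.7, 0.7, 0.9]
gripper_width: 0.0243
grasp_force: 30.0
```

Torch gripped. I'll draw it straight up and check it.

```bash
python3 -m pendant '[{"linear":[0,0,-0.04],"delta_rot":[0,0,0],"fingers":-0.6},{"linear":[0,0,-0.12],"delta_rot":[0,0,0],"fingers":-0.6},{"linear":[0,0,-0.22],"delta_rot":[0,0,0],"fingers":-0.6},{"linear":[0,0,-0.34],"delta_rot":[0,0,0],"fingers":-0.6},{"linear":[0,0,-0.46],"delta_rot":[0,0,0],"fingers":-0.6},{"linear":[0,0,-0.55],"delta_rot":[0,0,0],"fingers":-0.6},{"linear":[0,0,-0.6],"delta_rot":[0,0,0],"fingers":-0.6},{"linear":[0,0,-0.6],"delta_rot":[0,0,0],"fingers":-0.6}]'
python3 -c "
from h import *
o=telemetry.get_obs();print(loc([.479,-.12,.43],tilt(45)),np.round(o['joint_positions'],2),o['gripper_width'])"
```

```text
time: 14.52
tcp_pos: [0.4623, -0.2193, 0.4359]
ee_rot: [0.001, 0.709, 0.705, 0.0]
force: [-0.7, -0.4, -1.2]
gripper_width: 0.0243
grasp_force: 30.0
(array([0.3975, 0.0647, 0.0233]), array([ 0.0011,  0.2502, -0.0015])) [ 0.75  0.27 -0.51  1.77  0.15  1.14  0.19] 0.024264840018845515
```

```bash
python3 -m pendant '[{"linear":[0.03,0,0],"delta_rot":[0,0.02,0],"fingers":-0.6},{"linear":[0.1,0.02,0],"delta_rot":[0,0.06,0],"fingers":-0.6},{"linear":[0.18,0.03,0.01],"delta_rot":[0,0.1,0],"fingers":-0.6},{"linear":[0.25,0.04,0.02],"delta_rot":[0,0.14,0],"fingers":-0.6},{"linear":[0.32,0.05,0.02],"delta_rot":[0,0.18,0],"fingers":-0.6},{"linear":[0.38,0.065,0.023],"delta_rot":[0,0.22,0],"fingers":-0.6},{"linear":[0.397,0.065,0.023],"delta_rot":[0,0.245,0],"fingers":-0.6},{"linear":[0.397,0.065,0.023],"delta_rot":[0.001,0.25,-0.001],"fingers":-0.6},{"linear":[0.397,0.065,0.023],"delta_rot":[0.001,0.25,-0.001],"fingers":-0.6}]'
python3 - <<'E'
from h import *
import cv2
o=telemetry.get_obs()
print(loc([.479,-.0725,.3205],tilt(45)),np.round(o['joint_positions'],2),o['gripper_width'])
for n in("scene","top"): cv2.imwrite(f"pics/{n}2.png",imaging.camera(n))
a=cv2.resize(cv2.imread("pics/scene2.png")[110:290,190:420],None,fx=1.73,fy=1.73,interpolation=2)
b=cv2.resize(cv2.imread("pics/top2.png")[110:290,200:430],None,fx=1.73,fy=1.73,interpolation=2)
cv2.imwrite("pics/c7.png",np.hstack([a,b]))
E
```

```text
time: 15.65
tcp_pos: [0.4789, -0.1206, 0.4288]
ee_rot: [-0.271, 0.654, 0.652, 0.27]
force: [0.1, -0.3, -1.0]
gripper_width: 0.0242
grasp_force: 30.0
(array([-0.17  ,  0.0014,  0.4426]), array([-0.0002,  0.0003, -0.001 ])) [ 0.91  0.43 -0.7   1.77 -0.51  1.28  0.44] 0.024244924295322424
```

View pics/c7.png

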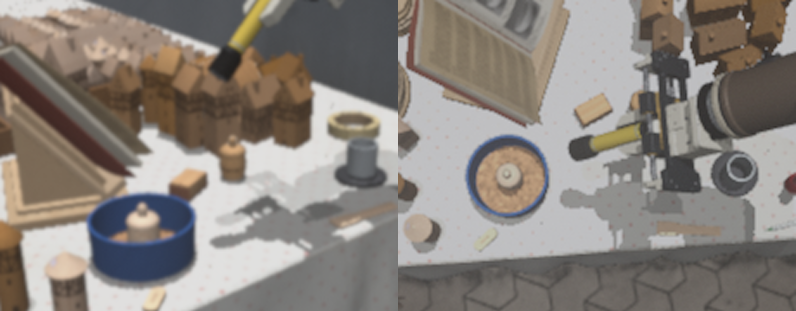

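The torch is tilted 45° with its lens toward the tub (scene about (320,148)) and aligned with the gripper. Approaching the final pose slowly.

```bash
python3 -m pendant '[{"linear":[-0.01,0,0.03],"delta_rot":[0,0,-0.001],"fingers":-0.6},{"linear":[-0.04,0,0.1],"delta_rot":[0,0,-0.001],"fingers":-0.6},{"linear":[-0.07,0,0.18],"delta_rot":[0,0,-0.001],"fingers":-0.6},{"linear":[-0.1,0,0.26],"delta_rot":[0,0,-0.001],"fingers":-0.6},{"linear":[-0.13,0,0.34],"delta_rot":[0,0,-0.001],"fingers":-0.6},{"linear":[-0.155,0.001,0.4],"delta_rot":[0,0,-0.001],"fingers":-0.6},{"linear":[-0.165,0.001,0.43],"delta_rot":[0,0,-0.001],"fingers":-0.6},{"linear":[-0.17,0.001,0.442],"delta_rot":[0,0,-0.001],"fingers":-0.6},{"linear":[-0.17,0.001,0.442],"delta_rot":[0,0,-0.001],"fingers":-0.6},{"linear":[-0.17,0.001,0.442],"delta_rot":[0,0,-0.001],"fingers":-0.6}]'
python3 - <<'E'
from h import *
import cv2
o=telemetry.get_obs()
print(loc([.479,-.0725,.3205],tilt(45)),np.round(o['joint_positions'],2),o['gripper_width'])
z=tilt(45).as_matrix()[:,2]; T=o['tcp_pos']
ims=[]
for n,(x,y,w,h) in(("scene",(230,130,130,130)),("top",(230,140,130,130))):
    im=imaging.camera(n); cv2.imwrite(f"pics/{n}3.png",im)
    im=cv2.resize(im[y:y+h,x:x+w],None,fx=3,fy=3,interpolation=2)
    pts=np.array([T+z*d for d in(.159+.114-.106,.159,.273-.044,.273-.034,.273,.393)])
    p=(proj(n,pts)-[x,y]+.5)*3
    q=np.array([.479,.2055,.0425]); print(n,(proj(n,pts)).round(1).tolist())
    for u in p[1:]: cv2.circle(im,tuple(np.int32(u)),2,(255,0,255),-1)
    ims.append(im)
cv2.imwrite("pics/c8.png",np.hstack(ims))
E
```

```text
time: 17.0
tcp_pos: [0.4793, -0.0723, 0.3217]
ee_rot: [-0.27, 0.653, 0.654, 0.271]
force: [-0.3, 0.3, -0.5]
gripper_width: 0.0247
grasp_force: 30.0
(array([-0.0038, -0.0011,  0.0029]), array([0.0002, 0.0002, 0.0004])) [ 0.83  0.54 -0.71  1.93 -0.52  0.99  0.5 ] 0.024693965051343525
scene [[324.5, 164.1], [326.3, 161.4], [310.5, 184.7], [308.2, 188.1], [300.5, 199.5], [272.6, 240.6]]
top [[313.0, 198.4], [315.0, 197.8], [298.1, 202.4], [295.8, 203.0], [288.2, 205.1], [263.7, 211.7]]
```

View pics/c8.png

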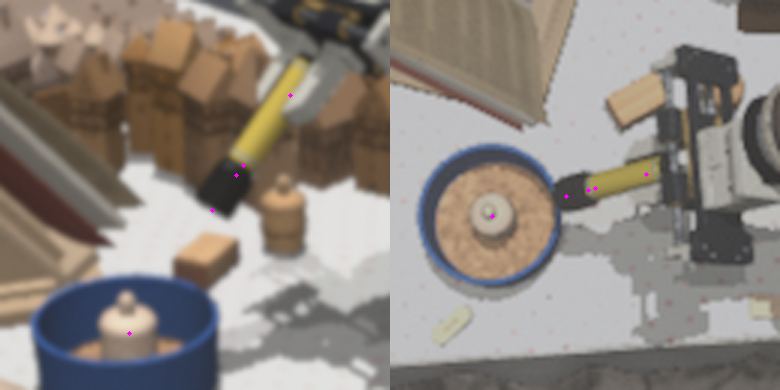

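In the final pose the torch axis looks aligned and clear of the tub. As a last check, I'll fit the torch outline in both views against the expected axis.

Run:
```python
from h import *
import cv2
o=telemetry.get_obs(); T=np.array(o['tcp_pos']); R=Ro.from_quat(np.r_[o["ee_rot"][1:],o["ee_rot"][0]]); J=np.array([.479,.2055,.0425])
obs={}
for n in("scene","top"):
    im=cv2.imread(f"pics/{n}3.png"); h=cv2.cvtColor(im,cv2.COLOR_BGR2HSV)
    e=proj(n,[T+R.apply([0,0,.273])])[0]; g=proj(n,[T+R.apply([0,0,.159])])[0]
    box=np.zeros(im.shape[:2],np.uint8); cv2.line(box,tuple(np.int32(g)),tuple(np.int32(e+(e-g)*.15)),255,24)
    y=cv2.inRange(h,(20,110,60),(36,255,255))&box
    d=cv2.inRange(h,(0,0,0),(180,255,62))&box
    d[np.hypot(*(np.indices(d.shape)[::-1]-e[:,None,None]))>26]=0
    obs[n]=(np.argwhere(y>0)[:,::-1],np.argwhere(d>0)[:,::-1],y); print(n,(y>0).sum(),(d>0).sum())
a=np.linspace(0,2*np.pi,40)
def hull(n,c,D,segs):
    u=np.cross(D,[1,0,0]);u/=np.linalg.norm(u);v=np.cross(D,u);P=[]
    for s,r in segs: P.append(c+s*D+r*(np.cos(a)[:,None]*u+np.sin(a)[:,None]*v))
    m=np.zeros((1600,2560),np.uint8); q=cv2.convexHull(np.float32((proj(n,np.vstack(P))+.5)*4)); cv2.fillPoly(m,[np.int32(q)],1)
    return cv2.resize(m.astype(np.float32),(640,400),interpolation=cv2.INTER_AREA)
def res(p):  # lens shift along, lens offset x,y(tool), tilts
    D=R.apply([np.sin(p[0]),np.sin(p[1]),1]);D/=np.linalg.norm(D)
    g=T+R.apply([0,0,.159]); L=g+D*(.114+p[2]); return L,D
def cost(p):
    L,D=res(p);c=0
    for n in obs:
        for k,seg in((0,[(-.044,.013),(-.095,.013)]),(1,[(0,.018),(-.034,.018)])):
            m=hull(n,L,D,seg); o_=np.zeros((400,640),np.float32); q=obs[n][k]; o_[q[:,1],q[:,0]]=1
            c+=np.minimum(np.abs(m-o_),1).sum()
    return c
from scipy.optimize import minimize
for s in(0,.006,-.006):
    r=minimize(cost,[0,0,s],method="Nelder-Mead",options=dict(initial_simplex=[[0,0,s],[.06,0,s],[0,.06,s],[0,0,s+.008]],maxiter=120))
    L,D=res(r.x); print(cost([0,0,0]),r.fun,r.x.round(4),"lens",L.round(4),"slant",np.degrees(np.arcsin(-D[2])).round(1),"dist",np.linalg.norm(J-L).round(4),"miss",np.linalg.norm(np.cross(J-L,D)).round(4))
```

```text
scene 293 193
top 145 0
516.9375 425.4375 [-0.0679  0.123  -0.0058] lens [0.4925 0.1107 0.1282] slant 48.4 dist 0.1285 miss 0.0326
516.9375 433.5 [-0.0206  0.0819 -0.0069] lens [0.4881 0.1139 0.1321] slant 46.0 dist 0.1284 miss 0.02
516.9375 426.25 [-0.0639  0.1241 -0.0056] lens [0.4927 0.1111 0.1284] slant 48.2 dist 0.1284 miss 0.0325
```

Run:
```python
from h import *
import cv2
o=telemetry.get_obs(); T=np.array(o['tcp_pos']); R=Ro.from_quat(np.r_[o["ee_rot"][1:],o["ee_rot"][0]])
for n in("scene","top"):
    im=cv2.imread(f"pics/{n}3.png").astype(np.float32)
    for d in(.172,.185,.195,.205,.215,.225,.245,.255,.265,.272,.28,.285,.29):
        p=proj(n,[T+R.apply([0,0,d]),T+R.apply([0,0,d+.01])]); ax=p[1]-p[0]; sc=np.linalg.norm(ax)/10; ax/=np.linalg.norm(ax); nn=np.array([-ax[1],ax[0]])
        s=np.arange(-15,15.1,1.); q=p[0]+s[:,None]*nn
        v=cv2.remap(im,np.float32(q[:,:1]),np.float32(q[:,1:]),1)[:,0]
        f=(v[:,1:].mean(1)-v[:,0]) if d<.23 else v.mean(1)
        print(n,d,p[0].round(0),f.round().astype(int).tolist())
```

```text
scene 0.172 [323. 166.] [21, 21, 20, 22, 21, 19, 15, 11, 8, 7, 7, 7, 9, 14, 32, 61, 90, 104, 109, 108, 93, 56, 22, 13, 16, 25, 32, 37, 38, 39, 38]
scene 0.185 [320. 170.] [19, 19, 19, 20, 22, 24, 25, 23, 22, 24, 31, 45, 59, 70, 81, 91, 99, 106, 109, 108, 96, 69, 42, 30, 30, 30, 31, 31, 32, 33, 33]
scene 0.195 [318. 173.] [21, 21, 24, 29, 30, 30, 29, 27, 24, 24, 32, 45, 59, 70, 79, 90, 98, 105, 109, 108, 97, 70, 39, 21, 17, 17, 17, 17, 19, 21, 23]
scene 0.205 [316. 177.] [26, 28, 28, 29, 29, 29, 28, 27, 26, 27, 34, 46, 58, 69, 79, 89, 98, 104, 108, 107, 96, 70, 38, 22, 18, 19, 21, 22, 21, 21, 20]
scene 0.215 [314. 180.] [31, 34, 33, 30, 29, 28, 28, 28, 28, 30, 34, 45, 57, 67, 76, 86, 94, 102, 105, 105, 94, 69, 38, 23, 23, 24, 23, 21, 21, 21, 23]
scene 0.225 [311. 183.] [37, 38, 36, 32, 29, 28, 28, 28, 28, 27, 27, 28, 34, 38, 43, 48, 54, 56, 59, 60, 55, 41, 32, 29, 28, 29, 31, 31, 29, 27, 25]
scene 0.245 [307. 190.] [123, 124, 121, 114, 100, 89, 82, 76, 66, 52, 40, 39, 39, 41, 42, 43, 44, 45, 45, 44, 43, 45, 52, 66, 75, 77, 76, 74, 71, 68, 67]
scene 0.255 [305. 193.] [128, 150, 159, 16
[... 2253 characters left out ...]
2, 193, 193, 193, 193, 193, 193]
top 0.272 [288. 205.] [145, 145, 145, 143, 140, 148, 175, 189, 186, 164, 110, 65, 66, 68, 68, 68, 68, 68, 69, 69, 69, 103, 163, 187, 191, 192, 193, 193, 193, 193, 193]
top 0.28 [287. 205.] [144, 144, 145, 144, 141, 137, 152, 175, 187, 172, 125, 80, 66, 67, 68, 68, 69, 68, 68, 69, 88, 148, 184, 191, 193, 192, 193, 193, 193, 193, 193]
top 0.285 [286. 206.] [141, 142, 144, 137, 129, 124, 135, 158, 167, 154, 125, 89, 70, 68, 69, 68, 69, 70, 72, 78, 93, 149, 161, 172, 186, 192, 191, 192, 193, 193, 193]
top 0.29 [285. 206.] [135, 131, 130, 123, 112, 105, 108, 119, 109, 92, 88, 88, 82, 75, 74, 73, 72, 71, 86, 91, 99, 114, 120, 136, 154, 166, 171, 180, 189, 192, 191]
```

The slices show the torch parallel to the tool axis. Handle and head have the same offset of about 1 px in both views, so the slant is 45°, and the lens end sits where predicted, 12 cm from the jar's middle. The jar shows nearly the same small camera offset, so the aim holds. Handing in.

```bash
python3 -c "
from bench import job
print(job.sign_off())"
```

```text
the job is handed in; nothing more can be done
None
```

The pale jar stands upright on the tub floor, released, and the yellow torch is held still at about 45° with its lens about 12 cm from the jar's middle; the job was handed in at about 17 s, and no verdict was returned.

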